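# Clamp and seal a sample cartridge through the press guard's windows

## Task

The sample cartridge under the guarded press needs clamping, then sealing. Reach down through the window over the orange lever and press that lever fully down to its stop, then do the same with the blue lever through the other window; both stay down when let go. Do not touch the guard with any part of the robot, and leave the glassware and other things around the press standing where they are: nothing is to be gripped or lifted.

Things in the scene. Friction and masses are not known exactly. Their poses are not given: they have to be found in the camera images.
- guard: press guard fixed to the table: dark base 200 x 260 mm, clear walls, white top frame 8 mm thick, its top face 125 mm above the table. Two windows in the frame, each 76 (x) by 72 mm (y), centred at guard x = 0, y = +48 and -48 mm. Origin on the table under the midpoint between the windows; z up, -x towards the robot; the frame spans x -75 to +105, y -120 to +120 mm
- orange_lever (a joint): orange clamp lever: orange plastic paddle 40 x 36 mm under one of the two windows (which one varies). Value in rad: 0 fully up, 0.4 at the bottom stop; starts between 0 and 0.05. Its hinge is level, 60 mm from the paddle towards guard +x. About 6 N down on the paddle moves it; friction keeps it where it is left, no spring
- orange_pad (a point): centre of the top face of the orange paddle; moves with the lever. 118 mm above the table with the lever fully up (7 mm under the frame's top face), 94 mm at the bottom stop (31 mm under it); sideways it moves under 2 mm. Within 8 mm of the middle of its window seen from above. Only its position matters
- blue_lever (a joint): blue sealing lever: blue plastic paddle 40 x 36 mm under one of the two windows (which one varies). Value in rad: 0 fully up, 0.4 at the bottom stop; starts between 0 and 0.05. Its hinge is level, 60 mm from the paddle towards guard +x. About 6 N down on the paddle moves it; friction keeps it where it is left, no spring
- blue_pad (a point): centre of the top face of the blue paddle; moves with the lever. 118 mm above the table with the lever fully up (7 mm under the frame's top face), 94 mm at the bottom stop (31 mm under it); sideways it moves under 2 mm. Within 8 mm of the middle of its window seen from above. Only its position matters
- flask: loose conical glass flask, 82 mm wide at the foot, 138 mm high; origin under its foot
- funnel: loose small white funnel standing mouth down, 64 mm wide, 75 mm high; origin under its foot
- reagent: loose amber reagent bottle with blue cap, 54 mm wide, 100 mm high; origin under its foot
- beaker: loose clear plastic beaker, 68 mm wide, 85 mm high; origin under its foot
- tipbox: loose pipette tip box, clear with green lid, 120 x 85 x 67 mm high; origin under its centre
- tape: loose roll of yellow tape lying flat, 68 mm wide, 19 mm high; origin under its centre
- vial: loose small glass vial with black cap, 28 mm wide, 50 mm high; origin under its foot

How it is judged:
By the outcome, as a careful person would: the job done as asked, in the order asked, and still so for the second after the job is handed in, with the robot touching nothing.
It also fails if it takes over 40 s, if anything falls off the work surface, if the arm or the gripper's body presses on something with over 40 N, if the wrist force passes 120 N, or if a joint passes its speed limit or range.

## Robot

A 7-joint arm with a two-finger parallel gripper is mounted at the origin on the work surface. World frame = base frame: x ahead of the robot, y to its left, z up, the work surface at z = 0. Lengths are in m, angles in rad, forces in N, time in s.
With the tool pointing down it reaches from about 0.4 to 0.85 m from the base axis. Payload 10.4 kg.
Tool frame: the origin (TCP) lies at the very end of the fingers, on their centre line; the grasp point (between the pads) lies r.hold_point_z behind it (r.hold_point_z is the distance from the TCP to the grasp point, in m); z points along the fingers, y is the direction in which the jaws open and shut (so a half turn about z gives the same grasp; the last joint's range is limited). The gripper opens to 87 mm and grips with 3 to 60 N. Pads are 19 mm wide; open, the fingers measure 117 mm over their backs; the gripper's body (75 mm by 190 mm) begins 51 mm behind the grasp point.
Start: joints at [-1.162, 0.332, -0.065, 1.46, 0.022, 1.35, -0.088], TCP at [0.262, 0.568, 0.223] pointing down, gripper open.
Joint ranges: [-2.6, 2.6], [-0.5, 2.12], [-1.47, 1.34], [0.16, 2.42], [-1.27, 4.41], [0.06, 2.06], [-2.6, 2.6]. Speed limits (rad/s): [2.22, 2.22, 2.79, 2.79, 3.14, 3.14, 3.14].

## Interface

Orientations are given as a unit quaternion [x, y, z, w].
In Python, from bench import r gives the robot as it stands.
- The arm moves only by the tool send_rows, never from a script. Its argument "commands" is a list of rows, each a list of 7 numbers: the shift along the world's x, y, z normalised to -1 to 1, where 1 is 0.03 m, then the turn, a rotation vector about the world's x, y, z normalised to -1 to 1, where 1 is 5 degrees, then the gripper command: -1 is fully open, 1 is shut, values between are in proportion. In form: [[tx, ty, tz, ax, ay, az, jaw], ...]. A call has 1 to 10 rows; each row shifts and turns the pose as measured when the row begins; what a row does not reach is not made up. A row lasts 1/12 s, in which the tool goes at most 41.7 mm and 7.16 degrees, less where a joint would pass 70% of its speed; a pose out of reach is approached as far as the arm can. A call with a number of a shift or a turn outside -1 to 1 is refused whole. A call with a gripper value outside its range is refused whole. The fingers move at their own pace and stop on an object; "grip_force" is the grip in N (left out, the last holds). Time passes only in rows, so rows that do not move let the fingers close. It gives the time, the measured TCP pose, the force and the opening at its end, in the units of the state.
- r.read_state(): the state, without advancing time (a new reading comes with each control period).
- r.camera(name): name is "scene" or "top"; returns the picture (400x640x3 uint8, blue, green, red); there is no depth.
- r.calibration(name): a dict with "K" (3x3 intrinsics, pixels), "dist" ([k1, k2, p1, p2, k3] as OpenCV has them; the pictures are not rectified), "R" (3x3) and "t" (3): a world point X has camera coordinates R X + t. Camera axes: x right, y down, z forward; pixel columns grow to the right and rows downward; lengths in m; the calibration is good to about 2 mm. A picture is of the moment at which its call begins. calibration takes no time and is no camera call.
- r.close_job(): hands the job in, once; it reports no verdict.
The state is a dict: "time": time; "joint_positions": joint angles; "joint_vel": joint speeds; "joint_torque": joint torques, N m; "ee_pos": TCP position; "eef_rot": TCP orientation; "ft_force": force on the tool from outside, world axes, zero at the start; "torque": the same for the moment, N m; "width": finger opening in m.
Only numpy, scipy, OpenCV 4.12 (cv2) and the standard library are available. Lean on these libraries where they do the work, as an engineer would, in place of code of your own. Each camera call takes 0.05 s, during which the arm holds its last target.

## Working session

There is one attempt and no reset: what is moved stays moved. The work goes in short steps, Python scripts to look and compute and a tool call to move; the robot and the scene stay as the last step left them, time stands still between calls to the robot, and variables do not carry over. Pictures are saved under pics/ and viewed, and the job is handed in when it is done.

Besides the shell and the picture viewer there is one more tool, called after "Emit:" in YAML: its name, and indented under it one key for each argument. send_rows: Moves the arm, as the interface text tells. Scaled input: -1 to 1 covers 0.03 m each way for a shift and 5 degrees each way for a turn. Its arguments: {"type":"object","properties":{"commands":{"type":"array"},"grip_force":{"type":"number"}},"required":["commands"]}

```bash
mkdir -p pics
python3 - <<'E'
from bench import r
import cv2
for n in("scene","top"):
    cv2.imwrite(f"pics/{n}0.png",r.camera(n)); c=r.calibration(n); print(n,c)
s=r.read_state(); print(s, r.hold_point_z)
E
```

```text
scene {'K': array([[503.17476094,   0.        , 318.22183265],
       [  0.        , 503.17476094, 210.58016469],
       [  0.        ,   0.        ,   1.        ]]), 'dist': array([0.00899554, 0.        , 0.        , 0.        , 0.        ]), 'R': array([[-0.84456859,  0.53533631, -0.01090528],
       [ 0.46300801,  0.71992799, -0.51703702],
       [-0.26893768, -0.44172245, -0.85589357]]), 't': array([ 0.47649662, -0.28235752,  1.51496728])}
top {'K': array([[495.69475708,   0.        , 319.71894205],
       [  0.        , 495.69475708, 203.12516091],
       [  0.        ,   0.        ,   1.        ]]), 'dist': array([-0.04157587,  0.        ,  0.        ,  0.        ,  0.        ]), 'R': array([[-0.0039499 , -0.99963037, -0.02689823],
       [-0.98184311,  0.00897824, -0.1894822 ],
       [ 0.18965366,  0.02566141, -0.98151566]]), 't': array([0.11364313, 0.58978223, 1.25250601])}
{'time': 0.1, 'joint_positions': array([-1.16160883,  0.33279924, -0.06470621,  1.46086155,  0.02159257,
        1.34992982, -0.08847323]), 'joint_vel': array([-0.0012339 , -0.002945  ,  0.00071613, -0.00238746,  0.00027121,
       -0.00054657,  0.00048607]), 'joint_torque': array([ 1.51597906e-03, -6.24542284e+01,  2.47502985e-02, -3.90718782e+01,
       -6.14347681e-02,  3.65760690e-02,  5.92314814e-05]), 'ee_pos': array([0.2614072 , 0.56731067, 0.2218374 ]), 'eef_rot': array([ 2.14195894e-01,  9.76790507e-01, -6.41289743e-04, -1.14353539e-04]), 'ft_force': array([-0.29358686, -0.06780693,  0.94324087]), 'torque': array([0.00814511, 0.000309  , 0.01667036]), 'width': 0.08689840833678475} 0.0187
```

View pics/scene0.png

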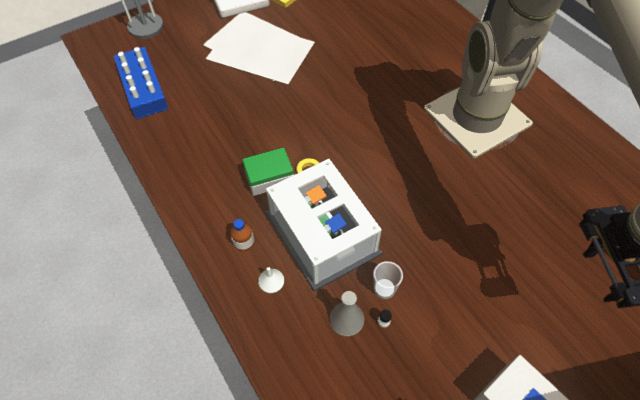

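View pics/top0.png

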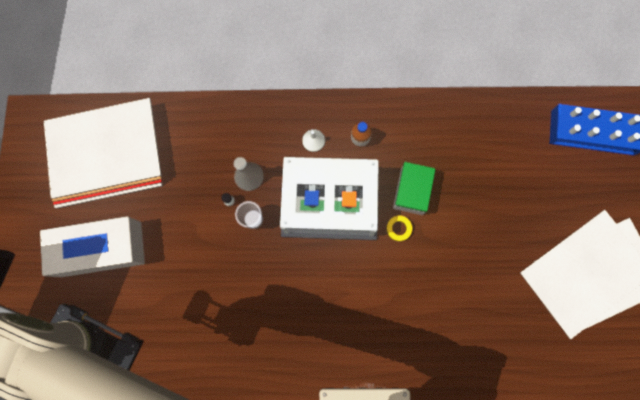

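```bash
cat > h.py <<'E'
import numpy as np, cv2
from bench import r
def ray(n,uv,z):
    c=r.calibration(n); p=cv2.undistortPoints(np.array(uv,float).reshape(-1,1,2),c["K"],c["dist"]).reshape(-1,2)
    R=c["R"];C=-R.T@c["t"]; d=np.c_[p,np.ones(len(p))]@R
    return C+d*((z-C[2])/d[:,2])[:,None]
def tri(uvs):
    A=np.zeros((3,3));b=np.zeros(3)
    for n,uv in uvs.items():
        c=r.calibration(n);p=cv2.undistortPoints(np.array(uv,float).reshape(-1,1,2),c["K"],c["dist"]).reshape(2)
        R=c["R"];C=-R.T@c["t"];d=R.T@np.r_[p,1];d/=np.linalg.norm(d);P=np.eye(3)-np.outer(d,d);A+=P;b+=P@C
    return np.linalg.solve(A,b)
E
python3 - <<'E'
from h import *
roi={"scene":(255,150,390,290),"top":(270,145,390,245)}
cen={}
for n in roi:
    im=cv2.imread(f"pics/{n}0.png");x0,y0,x1,y1=roi[n]
    hsv=cv2.cvtColor(im,cv2.COLOR_BGR2HSV)
    m={"orange":cv2.inRange(hsv,(5,150,120),(18,255,255)),"blue":cv2.inRange(hsv,(105,150,80),(125,255,255)),"white":cv2.inRange(hsv,(0,0,205),(180,40,255))}
    for k,v in m.items():
        w=np.zeros_like(v);w[y0:y1,x0:x1]=v[y0:y1,x0:x1]
        cs,h=cv2.findContours(w,cv2.RETR_CCOMP,cv2.CHAIN_APPROX_NONE)
        i=max(range(len(cs)),key=lambda i:cv2.contourArea(cs[i]));c=cs[i]
        z=.125 if k=="white" else .117
        rc=cv2.minAreaRect(c); mo=cv2.moments(c);ce=(mo["m10"]/mo["m00"],mo["m01"]/mo["m00"]) 
        cen[n,k]=rc[0]
        W=ray(n,c.reshape(-1,2),z)[:,:2].astype(np.float32)
        print(n,k,"px",np.round(rc[0],1),np.round(ce,1),"world rect(mm)",np.round(np.array(cv2.minAreaRect(W*1000)[0]),1),np.round(cv2.minAreaRect(W*1000)[1],1),cv2.minAreaRect(W*1000)[2])
        if k=="white":
            for j,q in enumerate(cs):
                if h[0][j][3]==i and cv2.contourArea(q)>150:
                    Wq=ray(n,q.reshape(-1,2),.125)[:,:2].astype(np.float32)*1000; print("  hole",[np.round(t,1) for t in cv2.minAreaRect(Wq)])
for k in("orange","blue","white"): print(k,tri({n:cen[n,k] for n in roi}).round(4))
for n in roi:
    x0,y0,x1,y1=roi[n];im=cv2.imread(f"pics/{n}0.png")[y0:y1,x0:x1]
    cv2.imwrite(f"pics/{n}0z.png",cv2.resize(im,None,fx=4,fy=4,interpolation=cv2.INTER_CUBIC))
E
```

```text
scene orange px [316.  194.2] [316.1 194.2] world rect(mm) [594.6  38.4] [42.1 38.1] 1.0708736181259155
scene blue px [335.6 222.6] [335.9 222.6] world rect(mm) [597.2 131.7] [41.6 35.4] 2.55924916267395
scene white px [323.3 209. ] [322.7 211. ] world rect(mm) [605.8  83. ] [245.8 180.5] 87.77845001220703
  hole [array([592.2, 133.8]), array([74. , 78.7]), np.float64(87.6)]
  hole [array([588.6,  37.7]), array([74.8, 79. ]), np.float64(87.6)]
top orange px [349.  198.5] [348.9 198.7] world rect(mm) [590.4  34.3] [35.4 38.7] 89.28558349609375
top blue px [311.5 197.5] [311.2 197.6] world rect(mm) [593.8 129.1] [33.  33.6] 89.47927856445312
top white px [329.1 193.3] [329.2 193.4] world rect(mm) [603.8  84.6] [239.6 180.5] 87.81620025634766
  hole [array([587.7,  37. ]), array([75.5, 76.7]), np.float64(89.4)]
  hole [array([592.4, 132.7]), array([75.9, 79.6]), np.float64(89.5)]
orange [0.5914 0.0343 0.1101]
blue [0.5952 0.1291 0.1108]
white [0.603  0.085  0.1201]
```

View pics/top0z.png

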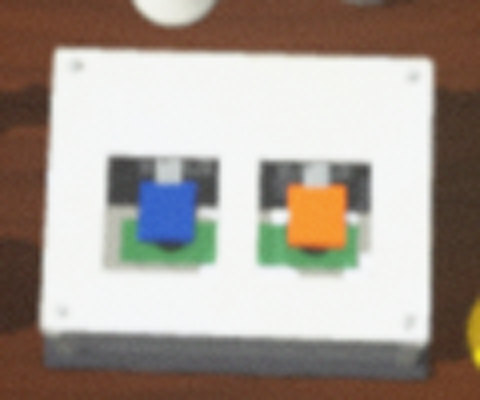

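View pics/scene0z.png

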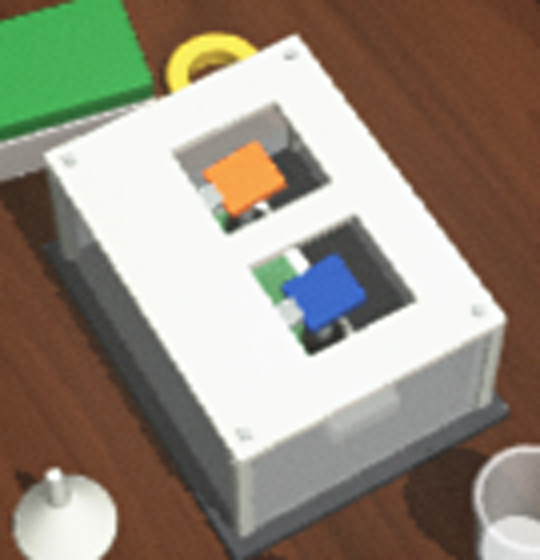

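Blue is in the +y window and orange in the -y one. Both views agree to about 3 mm, and the guard is yawed about -2.4°. My targets are orange (0.591, 0.036) and blue (0.595, 0.131). I'll shut the jaw and move over at a safe height.

Emit:
send_rows:
  commands:
    - [0,0,0.8,0,0,0,1]
    - [0,0,0.8,0,0,0,1]
    - [0.55,-0.85,0,0,0,0.2,1]
    - [0.55,-0.85,0,0,0,0.2,1]
    - [0.55,-0.85,0,0,0,0.2,1]
    - [0.55,-0.85,0,0,0,0.2,1]
    - [0.55,-0.85,0,0,0,0.2,1]
    - [0.55,-0.85,0,0,0,0.2,1]
    - [0.55,-0.85,0,0,0,0.2,1]
    - [0.55,-0.85,0,0,0,0.2,1]

```text
time: 0.93
ee_pos: [0.3894, 0.3579, 0.266]
eef_rot: [0.136, 0.991, -0.005, -0.003]
ft_force: [0.2, 0.1, -1.2]
width: 0.0285
```

Emit:
send_rows:
  commands:
    - [0.6,-0.95,0,0,0,0.3,1]
    - [0.6,-0.95,0,0,0,0.3,1]
    - [0.6,-0.95,0,0,0,0.3,1]
    - [0.6,-0.95,0,0,0,0.3,1]
    - [0.6,-0.95,0,0,0,0.3,1]
    - [0.6,-0.95,0,0,0,0.3,1]
    - [0.6,-0.95,0,0,0,0.3,1]
    - [0.6,-0.95,0,0,0,0.3,1]
    - [0.6,-0.95,0,0,0,0.3,1]
    - [0,0,0,0,0,0,1]

```text
time: 1.77
ee_pos: [0.5572, 0.0794, 0.2638]
eef_rot: [0.015, 1.0, -0.007, -0.003]
ft_force: [-0.2, -0.5, -0.0]
width: 0.0005
```

```bash
cat > st.py <<'E'
from h import *
import sys
from scipy.spatial.transform import Rotation as Ro
def st(tgt):
    s=r.read_state();R=Ro.from_quat(s["eef_rot"]).as_matrix()
    yaw=np.radians(87.6);g=np.array([np.cos(yaw),np.sin(yaw),0]);x=np.cross(g,[0,0,-1])
    D=np.c_[x,g,[0,0,-1]]; e=Ro.from_matrix(D@R.T).as_rotvec(degrees=True)
    print(round(s["time"],2),s["ee_pos"].round(4),"F",s["ft_force"].round(1),"w",round(s["width"],4),"shift units",((np.array(tgt)-s["ee_pos"])/.03).round(2),"turn units",(e/5).round(2))
E
python3 -c "
from st import *
st([.591,.036,.16])
for n in('scene','top'): cv2.imwrite(f'pics/{n}1.png',r.camera(n))"
```

```text
1.77 [0.5572 0.0794 0.2638] F [-0.2 -0.5 -0. ] w 0.0005 shift units [ 1.13 -1.45 -3.46] turn units [ 0.16 -0.08 -0.14]
```

Emit:
send_rows:
  commands:
    - [0.5,-0.7,-0.5,0.08,-0.04,-0.1,1]
    - [0.5,-0.7,-0.5,0.08,-0.04,0,1]
    - [0.1,0,-0.7,0,0,0,1]
    - [0,0,-0.7,0,0,0,1]
    - [0,0,-0.5,0,0,0,1]
    - [0,0,0,0,0,0,1]

```text
time: 2.37
ee_pos: [0.5874, 0.0507, 0.1732]
eef_rot: [0.013, 1.0, 0.004, -0.001]
ft_force: [-0.9, -0.4, 0.4]
width: 0.0006
```

```bash
python3 -c "
from st import *
st([.591,.036,.16])
for n in('scene','top'): cv2.imwrite(f'pics/{n}2.png',r.camera(n))"
```

```text
2.37 [0.5874 0.0507 0.1732] F [-0.9 -0.4  0.4] w 0.0006 shift units [ 0.12 -0.49 -0.44] turn units [-0.09 -0.01 -0.19]
```

View pics/scene2.png

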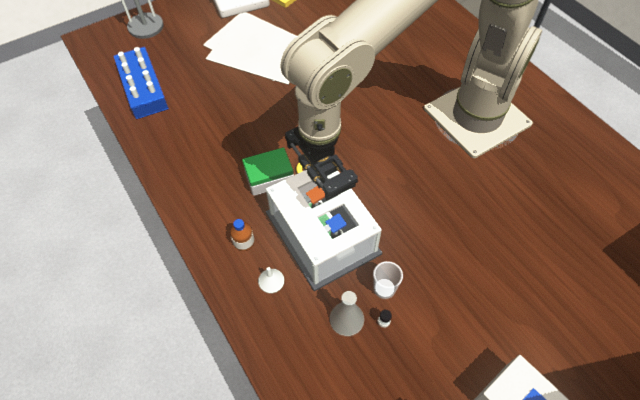

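View pics/top2.png

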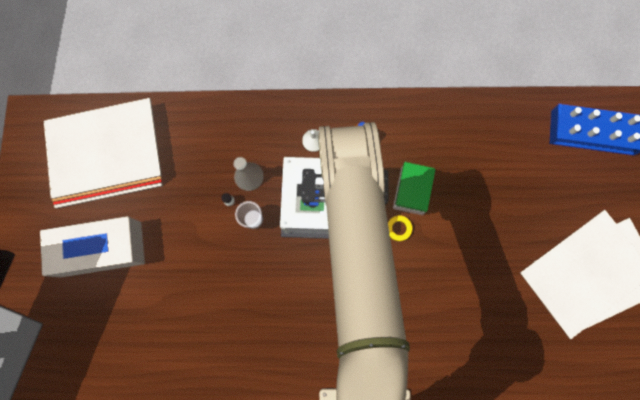

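The gripper is above the orange window near (320,185) in the scene view, with the arm clear of the objects. Next I'll trim the lateral position.

Emit:
send_rows:
  commands:
    - [0.12,-0.5,0,-0.09,0,-0.19,1]
    - [0,0,0,0,0,0,1]
    - [0,0,0,0,0,0,1]

```text
time: 2.72
ee_pos: [0.5939, 0.0363, 0.1799]
eef_rot: [0.021, 1.0, 0.0, 0.003]
ft_force: [-0.1, 0.2, 0.0]
width: 0.0003
```

```bash
python3 -c "
from st import *
st([.591,.036,.13])
im=r.camera('scene')[140:270,250:400]
cv2.imwrite('pics/s3.png',cv2.resize(im,None,fx=4.5,fy=4.5,interpolation=cv2.INTER_CUBIC))"
```

```text
2.72 [0.5939 0.0363 0.1799] F [-0.1  0.2  0. ] w 0.0003 shift units [-0.1  -0.01 -1.66] turn units [-0.01  0.08 -0.01]
```

View pics/s3.png

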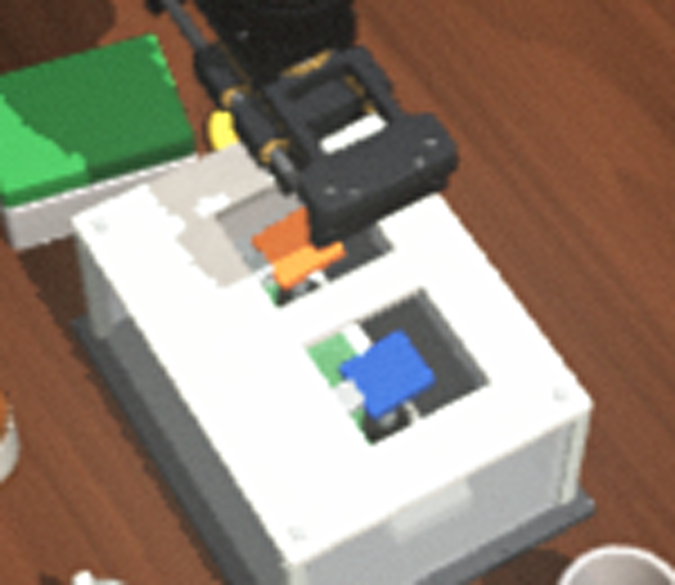

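```bash
python3 -c "
from st import *
c=r.calibration('scene')
s=r.read_state();R=Ro.from_quat(s['eef_rot']).as_matrix();p=s['ee_pos']
for l in([0,0,0],[.01,.015,0],[-.01,.015,0],[.0375,.095,-.0697],[-.0375,.095,-.0697],[.0375,-.095,-.0697],[-.0375,-.095,-.0697]):
    q=cv2.projectPoints((p+R@np.array(l)).reshape(1,3),cv2.Rodrigues(c['R'])[0],c['t'],c['K'],c['dist'])[0].ravel()
    print(l,q.round(0),((q-[250,140])*4.5).round())
"
```

```text
[0, 0, 0] [315. 179.] [292. 175.]
[0.01, 0.015, 0] [322. 182.] [323. 187.]
[-0.01, 0.015, 0] [314. 185.] [289. 203.]
[0.0375, 0.095, -0.0697] [351. 184.] [455. 200.]
[-0.0375, 0.095, -0.0697] [321. 199.] [321. 265.]
[0.0375, -0.095, -0.0697] [308. 126.] [262. -61.]
[-0.0375, -0.095, -0.0697] [280. 139.] [134.  -5.]
```

```bash
python3 -c "
import cv2
im=cv2.imread('pics/scene0.png')[190:320,560:640]
cv2.imwrite('pics/s0g.png',cv2.resize(im,None,fx=4.5,fy=4.5,interpolation=cv2.INTER_CUBIC))"
```

```text
(no output)
```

View pics/s0g.png

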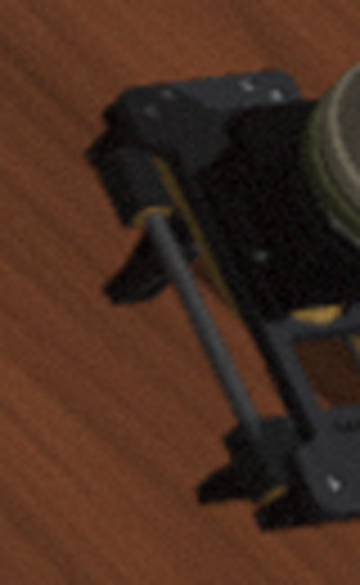

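The bar in the image is the gripper body's end plate, as the projection predicts, and it stays well above the frame. I'm going down now.

Emit:
send_rows:
  commands:
    - [-0.05,0,-0.6,0,0.08,0,1]
    - [0,0,-0.5,0,0,0,1]
    - [0,0,-0.2,0,0,0,1]
    - [0,0,0,0,0,0,1]
    - [0,0,0,0,0,0,1]

```text
time: 3.18
ee_pos: [0.5945, 0.0358, 0.1439]
eef_rot: [0.021, 1.0, 0.001, 0.003]
ft_force: [0.3, -0.2, 0.5]
width: 0.0006
```

```bash
python3 -c "
from st import *
st([.591,.036,.12])"
```

```text
3.18 [0.5945 0.0358 0.1439] F [ 0.3 -0.2  0.5] w 0.0006 shift units [-0.12  0.01 -0.8 ] turn units [-0.02  0.07  0.01]
```

Emit:
send_rows:
  commands:
    - [-0.15,0,-0.3,0,0.08,0,1]
    - [0,0,-0.3,0,0,0,1]
    - [0,0,-0.2,0,0,0,1]
    - [0,0,-0.2,0,0,0,1]
    - [0,0,-0.1,0,0,0,1]

```text
time: 3.6
ee_pos: [0.5907, 0.0362, 0.1112]
eef_rot: [0.021, 1.0, 0.002, 0.001]
ft_force: [-2.9, 0.4, 5.6]
width: 0.0004
```

```bash
python3 -c "
from st import *
st([.591,.036,.1])"
```

```text
3.6 [0.5907 0.0362 0.1112] F [-2.9  0.4  5.6] w 0.0004 shift units [ 0.01 -0.01 -0.37] turn units [-0.04  0.02  0.01]
```

Contact with the paddle shows about 6 N, as specified. I'll keep pressing.

Emit:
send_rows:
  commands:
    - [0,0,-0.15,0,0,0,1]
    - [0,0,-0.15,0,0,0,1]
    - [0,0,-0.15,0,0,0,1]
    - [0,0,-0.1,0,0,0,1]

```text
time: 3.93
ee_pos: [0.591, 0.0363, 0.0951]
eef_rot: [0.021, 1.0, 0.002, 0.001]
ft_force: [-6.6, -1.1, 22.7]
width: 0.0003
```

Emit:
send_rows:
  commands:
    - [0,0,-0.1,0,0,0,1]
    - [0,0,-0.1,0,0,0,1]

```text
time: 4.1
ee_pos: [0.5914, 0.0362, 0.0944]
eef_rot: [0.021, 1.0, 0.003, 0.002]
ft_force: [-20.5, -1.2, 41.5]
width: 0.0005
```

The force rose from 23 to 42 N with only 0.7 mm of travel, so the lever is at its stop. I'll rise straight up and move over to blue.

Emit:
send_rows:
  commands:
    - [0,0,0.3,0,0,0,1]
    - [0,0,0.6,0,0,0,1]
    - [0,0,0.8,0,0,0,1]
    - [0,0,0.8,0,0,0,1]
    - [0,0,0.5,0,0,0,1]
    - [0,0,0,0,0,0,1]

```text
time: 4.6
ee_pos: [0.591, 0.0358, 0.188]
eef_rot: [0.022, 1.0, 0.003, 0.002]
ft_force: [1.1, -0.1, 0.6]
width: 0.0007
```

```bash
python3 -c "
from st import *
st([.595,.130,.17])"
```

```text
4.6 [0.591  0.0358 0.188 ] F [ 1.1 -0.1  0.6] w 0.0007 shift units [ 0.13  3.14 -0.6 ] turn units [-0.07  0.04  0.02]
```

Emit:
send_rows:
  commands:
    - [0.05,0.8,0,-0.05,0,0,1]
    - [0.05,0.8,0,0,0,0,1]
    - [0,0.8,0,0,0,0,1]
    - [0,0.5,0,0,0,0,1]
    - [0,0,0,0,0,0,1]
    - [0,0,0,0,0,0,1]

```text
time: 5.1
ee_pos: [0.5939, 0.1241, 0.1844]
eef_rot: [0.024, 1.0, 0.0, 0.002]
ft_force: [0.6, -1.5, 0.1]
width: 0.0006
```

```bash
python3 -c "
from st import *
st([.594,.131,.14])
for n in ['scene','top']:
  cv2.imwrite(f'pics/{n}4.png',r.camera(n))
im=cv2.imread('pics/scene4.png')[140:270,250:400]
cv2.imwrite('pics/s4.png',cv2.resize(im,None,fx=4.5,fy=4.5,interpolation=cv2.INTER_CUBIC))"
```

```text
5.1 [0.5939 0.1241 0.1844] F [ 0.6 -1.5  0.1] w 0.0006 shift units [ 0.    0.23 -1.48] turn units [-0.01  0.04  0.06]
```

View pics/s4.png

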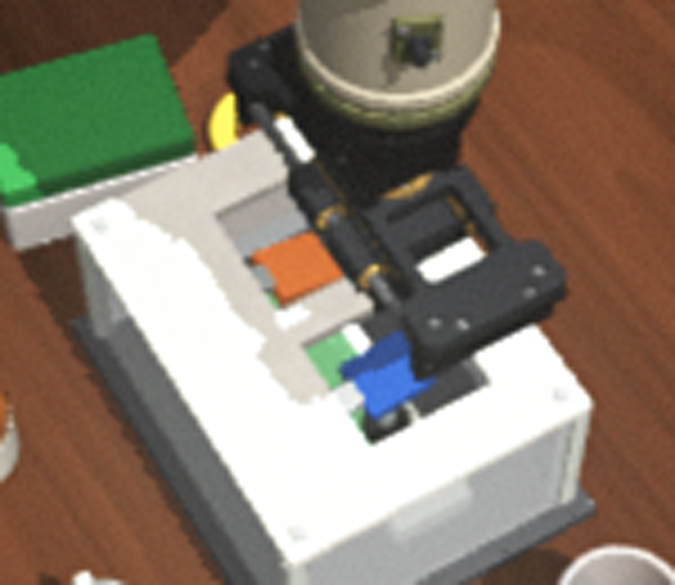

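View pics/top4.png

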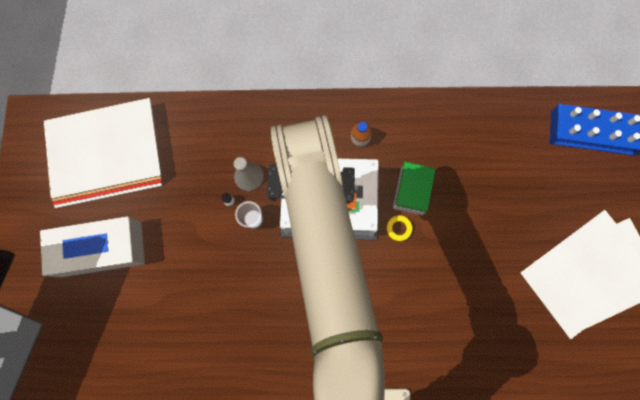

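The orange paddle now sits lower and tilted in its window, near zoom (298,265). The body's end is near the flask seen from above, but it stays at least 26 mm higher than the flask's top. I'm going down on blue.

Emit:
send_rows:
  commands:
    - [0,0.25,-0.6,0,0.04,0.06,1]
    - [0,0,-0.6,0,0,0,1]
    - [0,0,-0.2,0,0,0,1]
    - [0,0,0,0,0,0,1]
    - [0,0,0,0,0,0,1]

```text
time: 5.62
ee_pos: [0.5952, 0.1237, 0.1418]
eef_rot: [0.026, 1.0, -0.001, 0.001]
ft_force: [-0.0, 0.1, -0.4]
width: 0.0006
```

```bash
python3 -c "
from st import *
st([.594,.131,.12])"
```

```text
5.62 [0.5952 0.1237 0.1418] F [-0.   0.1 -0.4] w 0.0006 shift units [-0.04  0.24 -0.73] turn units [0.01 0.02 0.11]
```

Emit:
send_rows:
  commands:
    - [0,0.25,0,0,0,0.1,1]
    - [0,0.1,0,0,0,0,1]
    - [0,0,0,0,0,0,1]

```text
time: 5.87
ee_pos: [0.5963, 0.1335, 0.144]
eef_rot: [0.022, 1.0, -0.0, 0.002]
ft_force: [-0.3, 0.2, 0.2]
width: 0.0006
```

Emit:
send_rows:
  commands:
    - [-0.06,-0.06,-0.3,0,0,0,1]
    - [0,0,-0.3,0,0,0,1]
    - [0,0,-0.2,0,0,0,1]
    - [0,0,-0.2,0,0,0,1]
    - [0,0,-0.1,0,0,0,1]

```text
time: 6.28
ee_pos: [0.595, 0.1326, 0.1102]
eef_rot: [0.022, 1.0, 0.001, 0.004]
ft_force: [-3.1, 0.7, 4.5]
width: 0.0003
```

```bash
python3 -c "
from st import *
st([.594,.131,.1])"
```

```text
6.28 [0.595  0.1326 0.1102] F [-3.1  0.7  4.5] w 0.0003 shift units [-0.03 -0.05 -0.34] turn units [-0.01  0.08  0.02]
```

Emit:
send_rows:
  commands:
    - [0,0,-0.15,0,0,0,1]
    - [0,0,-0.15,0,0,0,1]
    - [0,0,-0.15,0,0,0,1]
    - [0,0,-0.1,0,0,0,1]
    - [0,0,-0.1,0,0,0,1]

```text
time: 6.7
ee_pos: [0.5956, 0.1328, 0.0945]
eef_rot: [0.022, 1.0, 0.002, 0.004]
ft_force: [-22.2, -3.8, 45.0]
width: 0.0006
```

Blue is at its stop too: 45 N at z = 0.0945, nearly the same as orange. I'll lift up, then move back out of the way to check both.

Emit:
send_rows:
  commands:
    - [0,0,0.3,0,0,0,1]
    - [0,0,0.6,0,0,0,1]
    - [0,0,0.8,0,0,0,1]
    - [0,0,0.8,0,0,0,1]
    - [0,0,0.9,0,0,0,1]
    - [0,0,0.9,0,0,0,1]
    - [0,0,0.9,0,0,0,1]
    - [-0.5,0.6,0.4,0,0,0,1]
    - [-0.5,0.9,0,0,0,0,1]
    - [-0.5,0.9,0,0,0,0,1]

```text
time: 7.53
ee_pos: [0.551, 0.1965, 0.2677]
eef_rot: [0.029, 1.0, -0.001, 0.004]
ft_force: [-0.8, 0.4, -1.2]
width: 0.0003
```

Emit:
send_rows:
  commands:
    - [-0.4,0.9,0,0,0,0,1]
    - [-0.4,0.9,0,0,0,0,1]
    - [-0.4,0.9,0,0,0,0,1]
    - [-0.4,0.9,0,0,0,0,1]
    - [-0.4,0.9,0,0,0,0,1]
    - [-0.4,0.9,0,0,0,0,1]
    - [-0.4,0.9,0,0,0,0,1]
    - [-0.4,0.9,0,0,0,0,1]
    - [0,0,0,0,0,0,1]
    - [0,0,0,0,0,0,1]

```text
time: 8.37
ee_pos: [0.445, 0.4277, 0.2641]
eef_rot: [0.026, 1.0, -0.0, 0.003]
ft_force: [1.2, -0.8, 0.4]
width: 0.0005
```

Run:
```python
from st import *
st([.3,.4,.25])
for i,n in enumerate(['scene','top']): cv2.imwrite(f'pics/{n}5.png',r.camera(n))
roi={"scene":(255,150,390,290),"top":(270,145,390,245)}
out=[];cen={}
for n,(x0,y0,x1,y1) in roi.items():
  for t in '05':
    im=cv2.imread(f'pics/{n}{t}.png');hsv=cv2.cvtColor(im,cv2.COLOR_BGR2HSV)
    for k,lo,hi in(("orange",(5,150,80),(18,255,255)),("blue",(105,150,60),(125,255,255))):
        v=cv2.inRange(hsv,lo,hi);w=np.zeros_like(v);w[y0:y1,x0:x1]=v[y0:y1,x0:x1]
        c=max(cv2.findContours(w,0,1)[0],key=cv2.contourArea);rc=cv2.minAreaRect(c);cen[n,t,k]=rc[0];print(n,t,k,np.round(rc[0],1),np.round(rc[1],1))
for t in '05':
  for k in('orange','blue'): print(t,k,tri({n:cen[n,t,k] for n in roi}).round(4))
x0,y0,x1,y1=roi["scene"]
cv2.imwrite('pics/s5.png',cv2.resize(cv2.imread('pics/scene5.png')[y0:y1,x0:x1],None,fx=4,fy=4,interpolation=cv2.INTER_CUBIC))
```

```text
8.37 [0.445  0.4277 0.2641] F [ 1.2 -0.8  0.4] w 0.0005 shift units [-4.83 -0.92 -0.47] turn units [0.   0.08 0.13]
scene 0 orange [368.  169.5] [39. 42.]
scene 0 blue [335.6 222.6] [13.6 16.6]
scene 5 orange [379.  179.5] [59. 20.]
scene 5 blue [335.3 227.1] [13.9 15.7]
top 0 orange [349.  198.5] [15. 14.]
top 0 blue [311.5 197.5] [13. 13.]
top 5 orange [280. 156.] [22. 20.]
top 5 blue [311.5 199.5] [15. 13.]
0 orange [0.5327 0.0776 0.2506]
0 blue [0.5952 0.1291 0.1108]
5 orange [0.5966 0.2052 0.4046]
5 blue [0.5949 0.1295 0.0889]
```

View pics/s5.png

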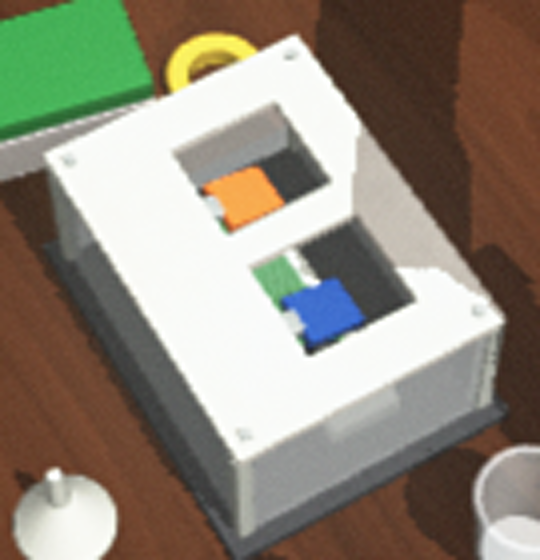

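View pics/top5.png

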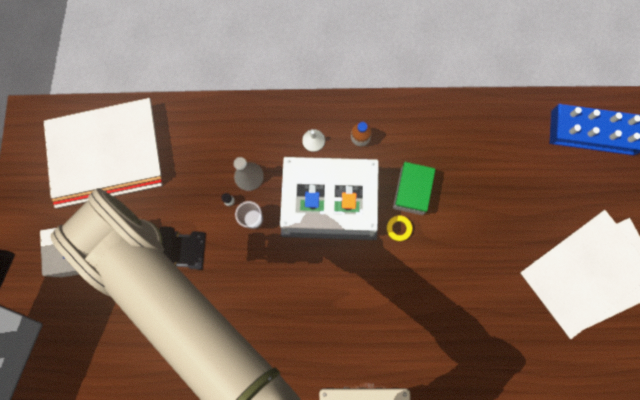

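View pics/scene5.png

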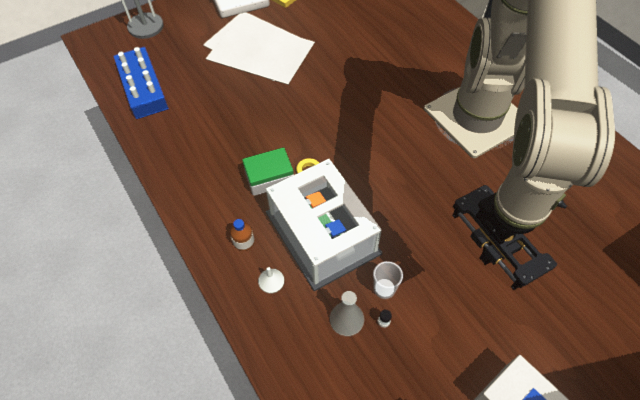

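Blue dropped 21.9 mm. The looser orange mask picked up the wood, so I'll redo it with the original threshold.

Run:
```python
from h import *
roi={"scene":(285,170,345,240),"top":(290,175,370,220)}
for t in '05':
  for k,lo,hi in(("orange",(5,150,120),(18,255,255)),("blue",(105,150,80),(125,255,255))):
    cen={}
    for n,(x0,y0,x1,y1) in roi.items():
        hsv=cv2.cvtColor(cv2.imread(f'pics/{n}{t}.png'),cv2.COLOR_BGR2HSV)
        v=cv2.inRange(hsv,lo,hi);w=np.zeros_like(v);w[y0:y1,x0:x1]=v[y0:y1,x0:x1]
        c=max(cv2.findContours(w,0,1)[0],key=cv2.contourArea);cen[n]=cv2.minAreaRect(c)[0]
    print(t,k,{n:np.round(v,1).tolist() for n,v in cen.items()},tri(cen).round(4))
for n in roi:
  d=cv2.absdiff(cv2.imread(f'pics/{n}0.png'),cv2.imread(f'pics/{n}5.png')).max(2)
  b={"scene":{"flask":(325,288,368,336),"funnel":(256,264,288,294),"reagent":(228,216,256,250),"beaker":(370,260,404,300),"vial":(376,308,394,330),"tipbox":(240,146,292,194)},"top":{"flask":(230,154,266,192),"funnel":(300,125,328,153),"reagent":(348,118,374,148),"beaker":(232,198,266,230),"vial":(220,190,236,208),"tipbox":(392,160,438,214),"tape":(384,212,414,244)}}[n]
  print(n,{k:round(float((d[y0:y1,x0:x1]>40).mean()),3) for k,(x0,y0,x1,y1) in b.items()})
```

```text
0 orange {'scene': [316.0, 194.2], 'top': [349.0, 198.5]} [0.5914 0.0343 0.1101]
0 blue {'scene': [335.4, 222.7], 'top': [311.5, 197.5]} [0.5954 0.129  0.1104]
5 orange {'scene': [315.4, 198.3], 'top': [351.9, 202.0]} [0.5885 0.0258 0.0774]
5 blue {'scene': [335.3, 227.1], 'top': [311.5, 199.5]} [0.5949 0.1295 0.0889]
scene {'flask': 0.0, 'funnel': 0.0, 'reagent': 0.0, 'beaker': 0.01, 'vial': 0.0, 'tipbox': 0.0}
top {'flask': 0.0, 'funnel': 0.0, 'reagent': 0.0, 'beaker': 0.0, 'vial': 0.0, 'tipbox': 0.0, 'tape': 0.0}
```

The orange top-view centre (351.9, 202.0) looks contaminated, so I'll check that mask.

Run:
```python
from h import *
cen={}
for n,(x0,y0,x1,y1) in {"scene":(285,170,345,240),"top":(332,180,366,214)}.items():
    im=cv2.imread(f'pics/{n}5.png');hsv=cv2.cvtColor(im,cv2.COLOR_BGR2HSV)
    v=cv2.inRange(hsv,(5,150,180),(18,255,255));w=np.zeros_like(v);w[y0:y1,x0:x1]=v[y0:y1,x0:x1]
    c=max(cv2.findContours(w,0,1)[0],key=cv2.contourArea);cen[n]=cv2.minAreaRect(c)[0];print(n,cv2.minAreaRect(c))
print(tri(cen).round(4))
cv2.imwrite('pics/t5.png',cv2.resize(cv2.imread('pics/top5.png')[145:245,270:390],None,fx=5,fy=5,interpolation=cv2.INTER_CUBIC))
```

```text
scene ((315.3999938964844, 198.3000030517578), (12.521981239318848, 15.652478218078613), 63.43495178222656)
top ((351.9380187988281, 202.0340118408203), (9.044112205505371, 18.34120750427246), 34.695152282714844)
[0.5885 0.0258 0.0774]
```

View pics/t5.png

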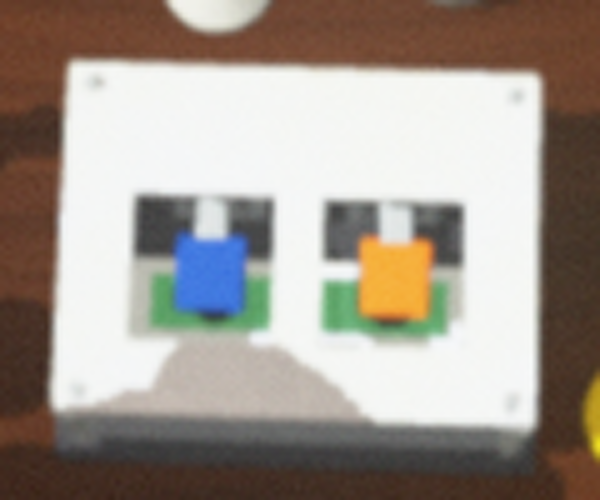

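Run:
```python
from h import *
for t in '05':
  cen={}
  for n,(x0,y0,x1,y1) in {"scene":(285,170,345,240),"top":(332,180,366,214)}.items():
    im=cv2.imread(f'pics/{n}{t}.png');hsv=cv2.cvtColor(im,cv2.COLOR_BGR2HSV)
    v=cv2.inRange(hsv,(5,150,150),(28,255,255));w=np.zeros_like(v);w[y0:y1,x0:x1]=v[y0:y1,x0:x1]
    c=max(cv2.findContours(w,0,1)[0],key=cv2.contourArea);cen[n]=cv2.minAreaRect(c)[0]
  print(cen,tri(cen).round(4))
```

```text
{'scene': (316.01470947265625, 194.19119262695312), 'top': (349.0, 198.5)} [0.5914 0.0343 0.1101]
{'scene': (315.4000244140625, 198.30003356933594), 'top': (349.0, 200.5)} [0.5914 0.0328 0.0885]
```

Both pads dropped about 21.5 mm (orange 110.1 → 88.5 mm, blue 110.4 → 88.9 mm), which matches a lever at its stop. The robot is clear of everything, so I'm handing in.

```bash
python3 -c "
from bench import r
print(r.close_job())"
```

```text
the job is handed in; nothing more can be done
None
```

I pressed the orange lever down first and then the blue one, each through its own window with the gripper shut. The job was handed in at about 8.5 s on the robot's clock.

- **Lever stops:** at the bottom the force rose steeply to 42 N on orange and 45 N on blue. The fingertips were at z = 0.094 m both times, with almost no travel left.
- **Last camera check:** both pads had dropped about 21.5 mm, to nearly the same height, and stayed there after release. The triangulated heights read about 6 mm low both before and after pressing, so I relied on the drop rather than the absolute height.
- **Measurement that disagreed:** one orange reading came out wrong because the colour mask cut off part of the paddle. With a wider hue range it agreed with blue.
- **Surroundings:** comparing pictures from before and after showed the glassware and other things unmoved. I saw no sign of the robot touching the guard. It ended well clear of the press, touching nothing.

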